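Shut the kit drawer and hold its label holder pressed home behind the lip

ROBOT

A 6-joint arm with a two-finger parallel gripper is mounted at the origin on a cart in front of the work surface, level with it; the furniture and walls round the work are solid. World frame = base frame: x ahead of the robot, y to its left, z up, the work surface at z = 0. Lengths are in m, angles in rad, forces in N, time in s.
With the tool pointing down it reaches from about 0.3 to 0.875 m from the base axis. Payload 6.4 kg.
Tool frame: the origin (TCP) lies midway between the tips of the shut fingers; the grasp point (between the pads) lies 19 mm behind it (grasp_offset is the distance from the TCP to the grasp point, in m); z points along the fingers, y is the line along which they close (so a half turn about z gives the same grasp; the last joint's range is limited). The gripper opens to 85 mm and grips with 20 to 120 N. Pads are 22 mm wide; open, the fingers measure 114 mm over their backs; the gripper's body (76 mm by 85 mm) begins 54 mm behind the grasp point. The pads swing forward as they close: fully open they stand 13 mm farther back than shut.
Start: joints at [-1.503, 0.181, 1.607, -0, 1.354, -0.206], TCP at [0.155, -0.554, 0.231] pointing down, gripper open.
Joint ranges: [-2.99, 2.99], [-0.89, 2.07], [0.3, 2.58], [-1.14, 4.28], [0, 2.63], [-3.12, 3.12]. Speed limits (rad/s): [2.57, 2.57, 3.01, 3.14, 3.14, 3.14].

INTERFACE

Orientations are given as a unit quaternion [w, x, y, z].
In Python, from bench import * gives the robot as it stands. The module is installed in compiled form; this text tells all that it offers.
- The arm moves only by the tool servo_tool, never from a script. Its argument "commands" is text: rows parted by semicolons, each of 7 numbers parted by spaces: the turn, a rotation vector about the tool's x, y, z in rad, then the shift along the tool's x, y, z in mm, then the opening, from 0 (shut) to 1 (fully open). In form: wx wy wz dx dy dz claw; .... A call has 1 to 5 rows; each row shifts and turns the commanded pose from where the row before left it, along the tool's axes as they then stand; what a row does not reach is not made up. A row lasts 1/8 s, in which the tool goes at most 62.5 mm and 10.7 degrees, less where a joint would pass 70% of its speed; a pose out of reach is approached as far as the arm can. A call with a gripper value outside its range is refused whole. The fingers move at their own pace and stop on an object; the grip force is fixed at half the most. Time passes only in rows, so rows that do not move let the fingers close. It gives the time, the measured TCP pose, the force, the opening and the grip force at its end, in the units of the state.
- get_obs(): the state, without advancing time (a new reading comes with each control period).
- camera(name): name is "side" or "top"; returns the picture (384x512x3 uint8, blue, green, red); there is no depth.
- calibration(name): a dict with "fx", "fy", "cx", "cy" (pixels), "k1" (the pictures are not rectified: a ray, as slopes to the right and down, at radius r is drawn at 1 + k1 r^2 times it, then the intrinsics apply), "R" (3x3) and "t" (3): a world point X has camera coordinates R X + t. Camera axes: x right, y down, z forward; pixel columns grow to the right and rows downward; lengths in m; the calibration is good to about 2 mm. A picture is of the moment at which its call begins. calibration takes no time and is no camera call.
- hand_in(): hands the job in; it is judged then, once.
The state is a dict: "time_s": time; "q": joint angles; "dq": joint speeds; "joint_efforts": joint torques, N m; "eef_pos": TCP position; "eef_rot": TCP orientation; "wrist_force": force on the tool from outside, world axes, zero at the start; "torque": the same for the moment, N m; "opening": opening from 0.0 (shut) to 1.0 (fully open); "grasp_force": force on a finger pad.
Only numpy, scipy, OpenCV 4.12 (cv2) and the standard library are available. Lean on these libraries where they do the work, as an engineer would, in place of code of your own. Each camera call takes 0.05 s, during which the arm holds its last target. There are 200 camera calls.

TASK

Push the open kit drawer of the small grey drawer unit fully home, past the click of its catch. Then take the label holder out of the wooden stand, push it down behind the steel lip on the drawer front until it will go no further, and keep it pressed there against the spring: finish while still holding it down, so that it can be screwed fast. Do not shift the squat round white pot or the small vial.

Things in the scene. Friction and masses are not known exactly. Their poses are not given: they have to be found in the camera images.
- unit: low grey drawer unit, fixed, 160 deep (x) x 220 wide (y) x 78 high; origin at the centre of its underside; its front faces its own -x. The drawer's front plate (12 thick, 218 wide, from 8 to 78 above the table) laps over the unit's face, so that its outer face is 92 in front of the origin when the drawer is shut. A black pull knob, 24 wide, stands 21 out of the face at y = -68, 43 above the table; the label rail is at y = +30
- kit_drawer (a joint): how far the drawer is open, in m (0 = fully home, at most 0.10); it slides along the unit's own x axis and shuts towards +x. It slides with about 1 N of friction, a roller catch resists with a few N between 14 and 6 mm open, then pulls it home and keeps it there
- drawer_lip (a point): middle of the outer face of the steel label rail on the drawer front, 60 above the table; moves with the drawer; axes as the unit's (x into the unit). The rail is a narrow pocket open at the top: lip 72 wide (y), its upright part 32 to 70 above the table, and a flared edge above it that leans outwards by about 6 (to 78 above the table). A good flat place to push the drawer
- rail_home (a point): where the middle of the label holder's lower edge lies when it is fully home behind the lip; 43 above the table; moves with the drawer; axes as the unit's. The pocket is 10 wide (x, between drawer front and lip, this point in the middle) and 62 long (y). A sprung seat closes the bottom: free, its top is 6 above this point; it starts to move at about 3 N and reaches its stop, level with this point, at about 7.5 N; let go, it lifts the holder again
- label_holder: upright label holder, loose, about 60 g: aluminium plate 6 thick (x) x 56 wide (y) x 45 high with a black grip bar on top, 18 thick (x) x 40 wide (y) x 34 high, so 79 high in all; origin at the centre of the plate's lower edge, z up. Either face may look outwards. Home behind the lip, the bottom of its grip bar is 10 above the drawer front
- stand: wooden stand, fixed, 52 (x) x 92 (y) x 50 high, origin at the centre of its underside; the holder hangs by its grip bar in a slot 10 wide (x) and 64 long (y), the bar resting on the stand's top and its plate 5 above the table; lift it straight up by 50
- cream_pot: round, squat white lidded pot with a blue band, 69 across, 41 high, loose, origin at the centre of its underside; not to be moved
- small_vial: small lidded vial, clear to whitish, 27 across, 32 high, loose, origin at the centre of its underside; not to be moved
Things that resemble listed ones, but are neither listed nor needed, are in the scene too. Of the things that look like the label_holder, the largest one is meant.

How it is judged:
By the outcome, as a careful person would: the job done as asked, in the order asked, and still so for the second after the job is handed in, while the arm keeps its last pose, push and grip.
It also fails if it takes over 58 s, if anything falls off the work surface, if the arm or the gripper's body presses on something with over 40 N, if the wrist force passes 120 N, or if a joint passes its speed limit or range.

## Working session

There is one attempt and no reset: what is moved stays moved. The work goes in short steps, Python scripts to look and compute and a tool call to move; the robot and the scene stay as the last step left them, time stands still between calls to the robot, and variables do not carry over. Pictures are saved under pics/ and viewed, at most 10 in all, crops included, and the job is handed in when it is done.

Besides the shell and the picture viewer there is one more tool, called by a JSON object that holds its "name" and its "arguments", one argument or row to a line. servo_tool: Moves the arm, as the interface text tells. Its arguments: {"type":"object","properties":{"commands":{"type":"string"}},"required":["commands"]}

```bash
mkdir -p pics; python3 - <<'E'
from bench import *
import cv2
for n in("top","side"):
    cv2.imwrite(f"pics/{n}0.png",cv2.resize(camera(n),(800,600),interpolation=cv2.INTER_CUBIC))
    c=calibration(n);print(n,c)
o=get_obs();print(o['time_s'],o['eef_pos'],o['eef_rot'],o['wrist_force'],o['opening'])
E
```

```text
top {'fx': 472.6644962913499, 'fy': 472.6644962913499, 'cx': 248.9146668053586, 'cy': 187.20713699391462, 'k1': -0.015775534330330205, 'R': array([[-0.03833566, -0.99925843,  0.00360171],
       [-0.97826991,  0.036795  , -0.20404437],
       [ 0.20376054, -0.01134563, -0.97895501]]), 't': array([-0.0429178 ,  0.55227275,  1.3473999 ])}
side {'fx': 468.03043559936896, 'fy': 468.03043559936896, 'cx': 257.1845838167525, 'cy': 199.39092057077247, 'k1': -0.06099196453151855, 'R': array([[ 0.81816844, -0.57488111,  0.01058879],
       [-0.20753824, -0.31244186, -0.92698865],
       [ 0.53621664,  0.75623528, -0.37493988]]), 't': array([-0.48372279,  0.16495341,  1.11757099])}
0.1 [ 0.15545327 -0.55307434  0.23047717] [-7.92803874e-04  9.90645575e-01  1.36457732e-01  5.42584914e-05] [-0.05295967 -0.89057472  0.24969367] 1.0018703282809818
```

View pics/top0.png

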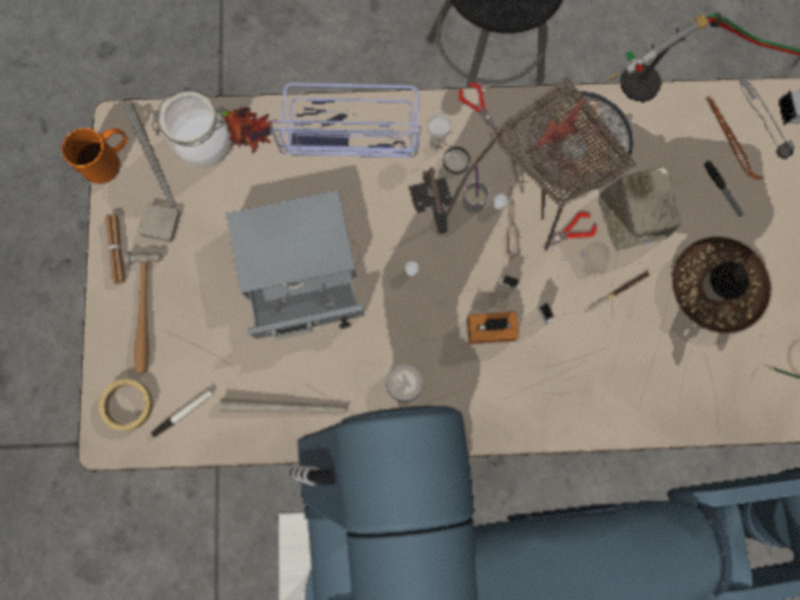

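View pics/side0.png

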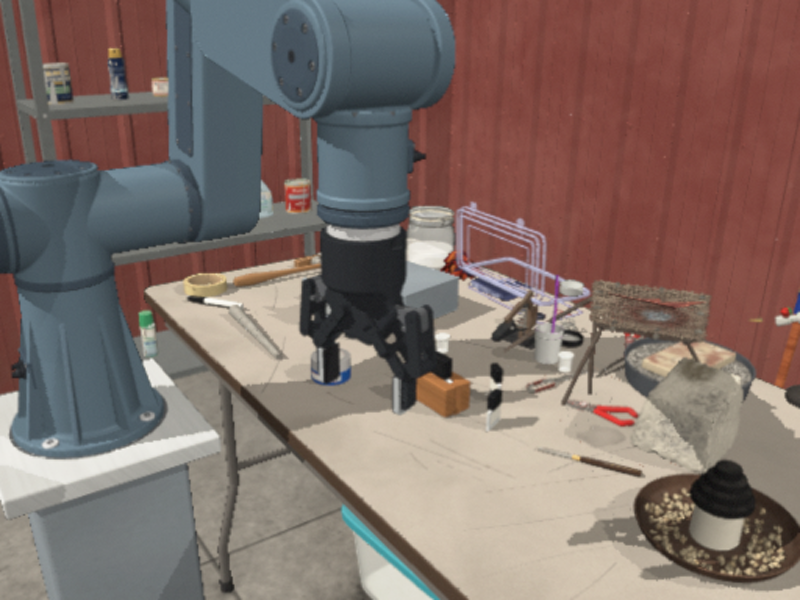

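The top view shows the unit's top at (228,212)-(343,193)-(353,271)-(238,291), the drawer front at (250,330)-(360,313), and the knob at (345,323). The pot is at (405,383), the vial at (411,268) and the stand with holder at (493,325). Two smaller decoys stand at (510,282) and (546,312).

```bash
cat > h.py <<'E'
from bench import *
import cv2, numpy as np
def ray(n,u,v):
    c=calibration(n);a=np.array([(u-c['cx'])/c['fx'],(v-c['cy'])/c['fy']]);s=a.copy()
    for _ in range(20): s=a/(1+c['k1']*(s@s))
    return -c['R'].T@c['t'], c['R'].T@np.array([s[0],s[1],1])
def pt(n,u,v,z):
    o,d=ray(n,u,v);return o+d*(z-o[2])/d[2]
def px(n,X):
    c=calibration(n);p=c['R']@np.array(X)+c['t'];s=p[:2]/p[2];s=s*(1+c['k1']*(s@s));return s[0]*c['fx']+c['cx'],s[1]*c['fy']+c['cy']
def crop(n,f,u0,v0,w,h,k,img=None):
    i=camera(n) if img is None else img
    cv2.imwrite(f,cv2.resize(i[v0:v0+h,u0:u0+w],None,fx=k,fy=k,interpolation=cv2.INTER_CUBIC))
E
python3 - <<'E'
from h import *
f=.64
for nm,u,v,z in[("uTL",228,212,.078),("uTR",343,193,.078),("uBR",353,271,.078),("uBL",238,291,.078),("knob",345,323,.043),("pot",405,383,.041),("vial",411,268,.032),("grip",493,323,.084),("stand",493,326,.05)]:
    print(nm,pt("top",u*f,v*f,z).round(4))
i=camera("top")
a=cv2.resize(i[110:225,140:270],None,fx=5,fy=5,interpolation=cv2.INTER_CUBIC)
b=cv2.resize(i[185:235,285:365],None,fx=5,fy=5,interpolation=cv2.INTER_CUBIC)
cv2.imwrite("pics/a.png",a);cv2.imwrite("pics/b.png",b)
E
```

```text
uTL [0.715  0.2385 0.078 ]
uTR [0.7449 0.0173 0.078 ]
uBR [0.5898 0.0024 0.078 ]
uBL [0.5594 0.2188 0.078 ]
knob [0.497  0.0219 0.043 ]
pot [ 0.3791 -0.0875  0.041 ]
vial [ 0.6026 -0.109   0.032 ]
grip [ 0.4798 -0.2537  0.084 ]
stand [ 0.4795 -0.2585  0.05  ]
```

View pics/a.png

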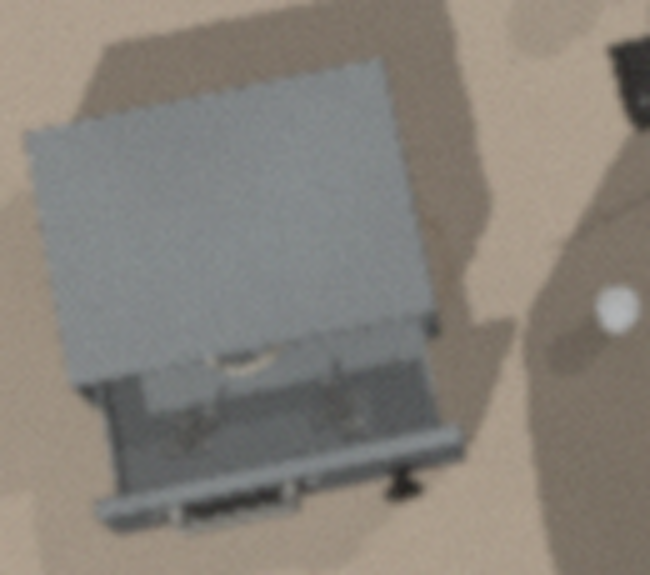

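View pics/b.png

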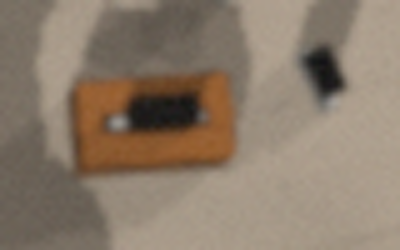

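```bash
cat > fit.py <<'E'
from h import *
from scipy.optimize import least_squares
def up(p,o): return (np.array(p)+.5)/5-.5+np.array(o)
def tf(p,q): c,s=np.cos(p[2]),np.sin(p[2]); return [p[0]+c*q[0]-s*q[1],p[1]+s*q[0]+c*q[1],q[2]]
A=(140,110);B=(285,185)
obs=[((-.08,.11,.078),(77,388)),((-.08,-.11,.078),(437,318)),((.08,.11,.078),(25,132)),((.08,-.11,.078),(382,60))]
fr=[((-.08,.109,.078),(97,505)),((-.08,-.109,.078),(458,430)),((-.092,.109,.078),(104,525)),((-.092,-.109,.078),(463,452))]
def res(p):
    r=[np.array(px("top",tf(p,q)))-up(m,A) for q,m in obs]
    r+=[np.array(px("top",tf(p,(q[0]-p[3],q[1],q[2]))))-up(m,A) for q,m in fr]
    return np.ravel(r)
if __name__=="__main__":
    s=least_squares(res,[.65,.12,.13,.08]);print("unit",s.x.round(4),s.fun.round(1))
    U=s.x
    sr=[((-.026,.046,.05),(77,170)),((-.026,-.046,.05),(235,163)),((.026,.046,.05),(74,82)),((.026,-.046,.05),(228,72))]
    s2=least_squares(lambda p:np.ravel([np.array(px("top",tf(p,q)))-up(m,B) for q,m in sr]),[.48,-.26,0]);print("stand",s2.x.round(4),s2.fun.round(1))
    print("bar",pt("top",*up((164,111),B),.084), "plate ends",pt("top",*up((110,124),B),.05),pt("top",*up((208,115),B),.05))
    for d in (U[3],0):
        for n,q in[("push",(-.092-d,-.031,.045)),("lip",(-.092-d-.012,.03,.06)),("home",(-.092-d-.005,.03,.043))]: print(d,n,np.round(tf(U,q),4))
E
python3 fit.py
```

```text
unit [0.6531 0.1197 0.1731 0.071 ] [-1.2  0.3  0.5 -1.   0.2  0.4  0.9  0.2 -0.6  0.3  0.9 -0.1 -1.3  0.4
  0.7 -0.6]
stand [ 0.4787 -0.2578  0.0098] [ 0.4 -0.2 -0.1 -0.3 -0.2  0.  -0.2  0.6]
bar [ 0.47937984 -0.25914739  0.084     ] plate ends [ 0.47824496 -0.23197045  0.05      ] [ 0.4814239  -0.29040024  0.05      ]
0.07098678571650614 push [0.4979 0.0611 0.045 ]
0.07098678571650614 lip [0.4755 0.1192 0.06  ]
0.07098678571650614 home [0.4824 0.1204 0.043 ]
0 push [0.5678 0.0734 0.045 ]
0 lip [0.5455 0.1314 0.06  ]
0 home [0.5524 0.1326 0.043 ]
```

{"name": "servo_tool", "arguments": {
  "commands": "0 0 0.101 0 0 0 0; 0 0 0 33 -45 0 0; 0 0 0 33 -45 0 0; 0 0 0 33 -45 0 0; 0 0 0 33 -45 0 0"
}}

```text
time_s: 0.78
eef_pos: [0.255, -0.3518, 0.2311]
eef_rot: [-0.0, 0.996, 0.086, 0.0]
wrist_force: [0.8, -0.1, 0.7]
opening: 0.001
grasp_force: 0.0
```

{"name": "servo_tool", "arguments": {
  "commands": "0 0 0 33 -45 0 0; 0 0 0 33 -45 0 0; 0 0 0 33 -45 0 0; 0 0 0 33 -45 0 0; 0 0 0 33 -45 0 0"
}}

```text
time_s: 1.4
eef_pos: [0.3789, -0.1018, 0.2314]
eef_rot: [0.0, 0.996, 0.086, 0.0]
wrist_force: [0.2, -0.7, -0.6]
opening: -0.002
grasp_force: 0.0
```

{"name": "servo_tool", "arguments": {
  "commands": "0 0 0 33 -45 20 0; 0 0 0 33 -45 30 0; 0 0 0 26 -45 40 0; 0 0 0 0 0 0 0"
}}

```text
time_s: 1.9
eef_pos: [0.4422, 0.0456, 0.1401]
eef_rot: [-0.001, 0.996, 0.089, -0.004]
wrist_force: [-0.6, 0.2, 0.1]
opening: -0.002
grasp_force: 0.0
```

{"name": "servo_tool", "arguments": {
  "commands": "0 0 0 0 -6 45 0; 0 0 0 0 0 50 0; 0 0 0 12 0 0 0; 0 0 0 12 0 0 0; 0 0 0 0 0 0 0"
}}

```text
time_s: 2.52
eef_pos: [0.4708, 0.0517, 0.0513]
eef_rot: [0.001, 0.996, 0.086, 0.003]
wrist_force: [0.4, 0.7, 0.3]
opening: 0.003
grasp_force: 0.0
```

```bash
python3 - <<'E'
from h import *
i=camera("top");j=camera("side")
a=cv2.resize(i[110:245,140:270],None,fx=3.5,fy=3.5,interpolation=cv2.INTER_CUBIC)
b=cv2.resize(j[130:300,190:340],None,fx=2.2,fy=2.2,interpolation=cv2.INTER_CUBIC)
H=max(len(a),len(b));z=np.zeros((H,a.shape[1]+b.shape[1],3),np.uint8);z[:len(a),:a.shape[1]]=a;z[:len(b),a.shape[1]:]=b
cv2.imwrite("pics/c.png",z)
E
```

```text
(no output)
```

View pics/c.png

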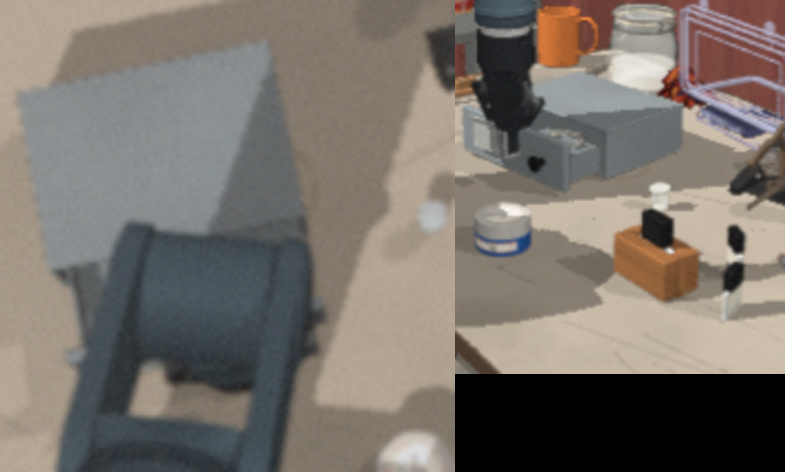

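The side crop shows the shut fingers at (510,140), just in front of the drawer face between the rail at (485,135) and the knob at (537,163). The path is clear, so I push.

{"name": "servo_tool", "arguments": {
  "commands": "0 0 0 14 0 0 0; 0 0 0 14 0 0 0; 0 0 0 14 0 0 0; 0 0 0 14 0 0 0; 0 0 0 10 0 0 0"
}}

```text
time_s: 3.25
eef_pos: [0.5333, 0.0638, 0.0484]
eef_rot: [-0.0, 0.996, 0.086, -0.0]
wrist_force: [-1.7, -0.2, 1.5]
opening: 0.001
grasp_force: 0.7
```

{"name": "servo_tool", "arguments": {
  "commands": "0 0 0 4 0 0 0; 0 0 0 4 0 0 0; 0 0 0 3 0 0 0"
}}

```text
time_s: 3.62
eef_pos: [0.5429, 0.0656, 0.0484]
eef_rot: [-0.0, 0.996, 0.086, -0.0]
wrist_force: [-1.1, -0.0, 0.1]
opening: 0.003
grasp_force: 0.6
```

{"name": "servo_tool", "arguments": {
  "commands": "0 0 0 3 0 0 0; 0 0 0 3 0 0 0; 0 0 0 2 0 0 0"
}}

```text
time_s: 4.0
eef_pos: [0.5498, 0.0668, 0.0484]
eef_rot: [0.0, 0.996, 0.086, -0.001]
wrist_force: [-6.6, -0.5, 4.0]
opening: -0.003
grasp_force: 3.4
```

{"name": "servo_tool", "arguments": {
  "commands": "0 0 0 2 0 0 0; 0 0 0 2 0 0 0; 0 0 0 1 0 0 0"
}}

```text
time_s: 4.38
eef_pos: [0.5558, 0.0679, 0.0484]
eef_rot: [-0.0, 0.996, 0.086, -0.0]
wrist_force: [-2.1, 0.7, -0.6]
opening: -0.003
grasp_force: 1.1
```

{"name": "servo_tool", "arguments": {
  "commands": "0 0 0 1 0 0 0; 0 0 0 1 0 0 0"
}}

```text
time_s: 4.62
eef_pos: [0.5583, 0.0682, 0.0487]
eef_rot: [0.0, 0.996, 0.086, 0.0]
wrist_force: [-0.4, 0.8, -0.9]
opening: -0.002
grasp_force: 0.4
```

{"name": "servo_tool", "arguments": {
  "commands": "0 0 0 1 0 0 0; 0 0 0 1 0 0 0; 0 0 0 1 0 0 0"
}}

```text
time_s: 5.0
eef_pos: [0.5592, 0.0684, 0.0485]
eef_rot: [0.0, 0.996, 0.086, -0.002]
wrist_force: [-10.9, -2.8, 7.5]
opening: 0.002
grasp_force: 5.5
```

{"name": "servo_tool", "arguments": {
  "commands": "0 0 0 1 0 0 0; 0 0 0 1 0 0 0; 0 0 0 1 0 0 0; 0 0 0 0 0 0 0"
}}

```text
time_s: 5.5
eef_pos: [0.5592, 0.0686, 0.048]
eef_rot: [0.0, 0.996, 0.087, -0.005]
wrist_force: [-20.2, -5.5, 13.7]
opening: -0.0
grasp_force: 10.3
```

{"name": "servo_tool", "arguments": {
  "commands": "0 0 0 -15 0 0 0; 0 0 0 -30 0 0 0; 0 0 0 -20 0 -30 0; 0 0 -0.176 0 0 -40 0; 0 0 -0.176 0 0 -30 0"
}}

```text
time_s: 6.12
eef_pos: [0.5008, 0.0579, 0.1508]
eef_rot: [0.001, 0.965, 0.262, 0.002]
wrist_force: [0.0, 0.4, -0.3]
opening: 0.001
grasp_force: 0.0
```

{"name": "servo_tool", "arguments": {
  "commands": "0 0 -0.176 0 0 -10 0.5; 0 0 -0.176 0 0 0 0.5; 0 0 -0.176 0 0 0 0.5; 0 0 -0.176 0 0 0 0.5; 0 0 -0.176 0 0 0 0.5"
}}

```text
time_s: 6.75
eef_pos: [0.5005, 0.058, 0.1591]
eef_rot: [0.001, 0.761, 0.648, 0.001]
wrist_force: [0.3, -0.9, -0.9]
opening: 0.501
grasp_force: 0.0
```

{"name": "servo_tool", "arguments": {
  "commands": "0 0 -0.176 0 0 0 0.5; 0 0 0 -55 0 0 0.5; 0 0 0 -55 0 0 0.5; 0 0 0 -55 0 0 0.5; 0 0 0 -55 0 0 0.5"
}}

```text
time_s: 7.38
eef_pos: [0.5026, -0.1641, 0.1592]
eef_rot: [0.001, 0.704, 0.711, 0.0]
wrist_force: [0.7, -0.4, 0.2]
opening: 0.498
grasp_force: 0.0
```

{"name": "servo_tool", "arguments": {
  "commands": "0 0 0 -47 -10 0 0.5; 0 0 0 -45 -12 0 0.5; 0 0 0 0 0 0 0.5; 0 0 0 0 0 0 0.5"
}}

```text
time_s: 7.88
eef_pos: [0.4811, -0.254, 0.1586]
eef_rot: [0.0, 0.704, 0.71, 0.0]
wrist_force: [0.4, 1.3, 0.3]
opening: 0.501
grasp_force: 0.0
```

```bash
python3 - <<'E'
from h import *
i=camera("top");j=camera("side")
a=cv2.resize(i[110:225,140:270],None,fx=3.4,fy=3.4,interpolation=cv2.INTER_CUBIC)
b=cv2.resize(j[160:280,250:330],None,fx=4.4,fy=4.4,interpolation=cv2.INTER_CUBIC)
H=max(len(a),len(b));z=np.zeros((H,a.shape[1]+b.shape[1],3),np.uint8);z[:len(a),:a.shape[1]]=a;z[:len(b),a.shape[1]:]=b
cv2.imwrite("pics/d.png",z);print(z.shape,a.shape,get_obs()['eef_pos'])
E
```

```text
(528, 794, 3) (391, 442, 3) [ 0.48128848 -0.25309653  0.15858609]
```

View pics/d.png

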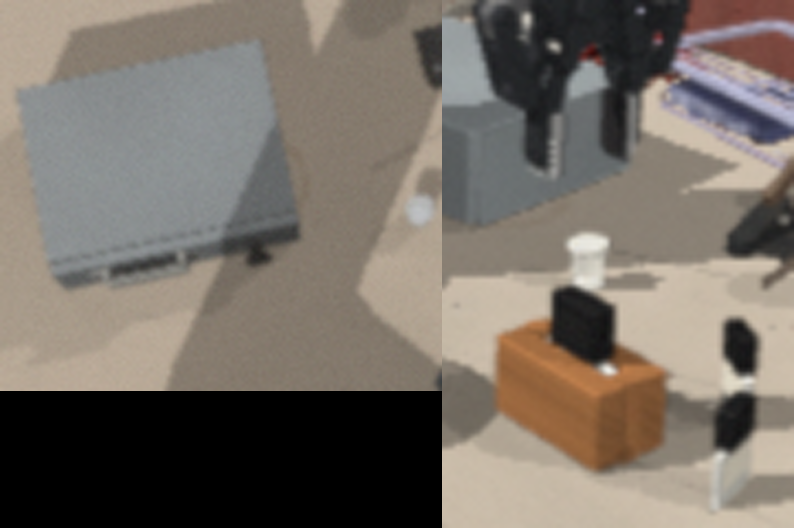

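The drawer is shut: its front is flush along (57,270)-(298,222). The stand and holder at (585,330) are undisturbed with the open fingers above. Now I descend and grip.

{"name": "servo_tool", "arguments": {
  "commands": "0 0 0 -6 -2 40 0.5; 0 0 0 0 0 40 0.5; 0 0 0 0 0 15 0.5; 0 0 0 0 0 5 0.5; 0 0 0 0 0 0 0.5"
}}

```text
time_s: 8.6
eef_pos: [0.4798, -0.2604, 0.0595]
eef_rot: [0.001, 0.703, 0.711, 0.0]
wrist_force: [0.5, 0.2, 0.6]
opening: 0.5
grasp_force: 0.0
```

{"name": "servo_tool", "arguments": {
  "commands": "0 0 0 0 0 0 0.1; 0 0 0 0 0 0 0; 0 0 0 0 0 0 0; 0 0 0 0 0 0 0"
}}

```text
time_s: 9.1
eef_pos: [0.4799, -0.2609, 0.0601]
eef_rot: [0.001, 0.704, 0.711, 0.0]
wrist_force: [0.2, 0.0, 6.9]
opening: 0.198
grasp_force: 59.2
```

{"name": "servo_tool", "arguments": {
  "commands": "0 0 0 0 0 -15 0; 0 0 0 0 0 -35 0; 0 0 0 0 0 -40 0; 0 0 0 0 0 -30 0; 0 0 0 0 0 0 0"
}}

```text
time_s: 9.72
eef_pos: [0.4805, -0.2615, 0.1821]
eef_rot: [0.003, 0.704, 0.711, 0.0]
wrist_force: [0.8, 0.4, -0.6]
opening: 0.197
grasp_force: 59.3
```

```bash
python3 - <<'E'
from h import *
j=camera("side");o=get_obs();print(o['eef_pos'],o['opening'],o['wrist_force'])
u,v=map(int,px("side",o['eef_pos']));print(u,v)
cv2.imwrite("pics/e.png",cv2.resize(j[v-60:v+60,u-60:u+60],None,fx=5,fy=5,interpolation=cv2.INTER_CUBIC))
p=o['eef_pos']
for q in[(0,.028,-.055),(0,-.028,-.055),(0,.028,-.01),(0,-.028,-.01)]: print((np.array(px("side",p+np.array(q)))-[u-60,v-60])*5)
E
```

```text
[ 0.47944075 -0.26066324  0.17993421] 0.1992452413766588 [-0.50936179  0.34348543 -1.95150772]
282 191
[264.526585   387.32030291]
[335.76169209 425.9300993 ]
[266.82611881 301.99627244]
[339.26079558 337.91759763]
```

View pics/e.png

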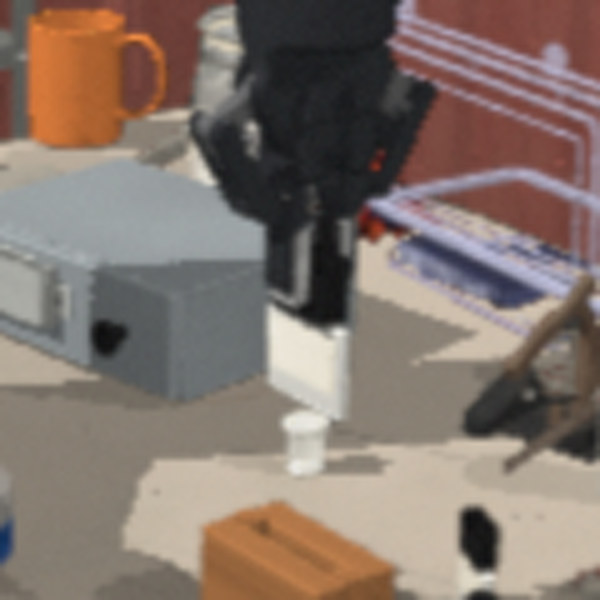

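The holder is held upright, plate corners at (268,380) and (335,418), matching the assumed grasp to within about 3 mm. Next I carry it over the rail.

{"name": "servo_tool", "arguments": {
  "commands": "0 0 0 56 11 0 0; 0 0 0 56 11 0 0; 0 0 0 56 11 0 0; 0 0 0 56 11 0 0; 0 0 0 56 11 0 0"
}}

```text
time_s: 10.4
eef_pos: [0.5301, 0.0223, 0.1768]
eef_rot: [-0.001, 0.704, 0.711, -0.001]
wrist_force: [0.7, -0.6, -1.1]
opening: 0.2
grasp_force: 59.3
```

{"name": "servo_tool", "arguments": {
  "commands": "0 0 0 56 11 0 0; 0 0 0 56 11 0 0; 0 0 -0.163 0 0 10 0; 0 0 0 0 0 10 0; 0 0 0 0 0 0 0"
}}

```text
time_s: 11.02
eef_pos: [0.5505, 0.1319, 0.1564]
eef_rot: [-0.002, 0.645, 0.764, -0.001]
wrist_force: [-0.1, -0.4, -1.0]
opening: 0.2
grasp_force: 59.3
```

```bash
python3 - <<'E'
from h import *
j=camera("side");i=camera("top");o=get_obs();print(o['time_s'],o['eef_pos'],o['eef_rot'],o['opening'],o['wrist_force'])
u,v=map(int,px("side",o['eef_pos']));print(u,v)
cv2.imwrite("pics/f.png",cv2.resize(j[v-30:v+62,u-50:u+65],None,fx=6.5,fy=6.5,interpolation=cv2.INTER_CUBIC))
from fit import tf
U=[.6531,.1197,.1731]
P=list(o['eef_pos'][:2])+[.1731]; z=o['eef_pos'][2]
pr=lambda X:((np.array(px("side",X))-[u-50,v-30]+.5)*6.5-.5).round(0)
print("plate front face bottom L,R,topR",[pr(tf(P,q)) for q in[(-.003,.028,z-.054),(-.003,-.028,z-.054),(-.003,-.028,z-.009)]])
print("front plate right top, bottom; unit",[pr(tf(U,q)) for q in[(-.092,-.109,.078),(-.092,-.109,.008),(.08,-.11,.078)]])
print("lip outer R top70, R bot32, flareR, flareL",[pr(tf(U,q)) for q in[(-.104,-.006,.07),(-.104,-.006,.032),(-.11,-.006,.078),(-.11,.066,.078)]])
c,s=np.cos(.1731),np.sin(.1731);d=np.array([.5524,.1326])-P[:2];print("to home unit xy",c*d[0]+s*d[1],-s*d[0]+c*d[1])
E
```

```text
11.125 [0.55179886 0.13167404 0.15807803] [-3.89330149e-04  6.44622693e-01  7.64500684e-01 -3.69401484e-04] 0.19834574165368388 [ 1.02719114 -0.59191786 -0.27569378]
222 155
plate front face bottom L,R,topR [array([294., 294.]), array([370., 321.]), array([369., 231.])]
front plate right top, bottom; unit [array([545., 428.]), array([544., 568.]), array([792., 343.])]
lip outer R top70, R bot32, flareR, flareL [array([376., 394.]), array([377., 467.]), array([366., 381.]), array([269., 345.])]
to home unit xy 0.0007516399073042297 0.0008085788737746393
```

View pics/f.png

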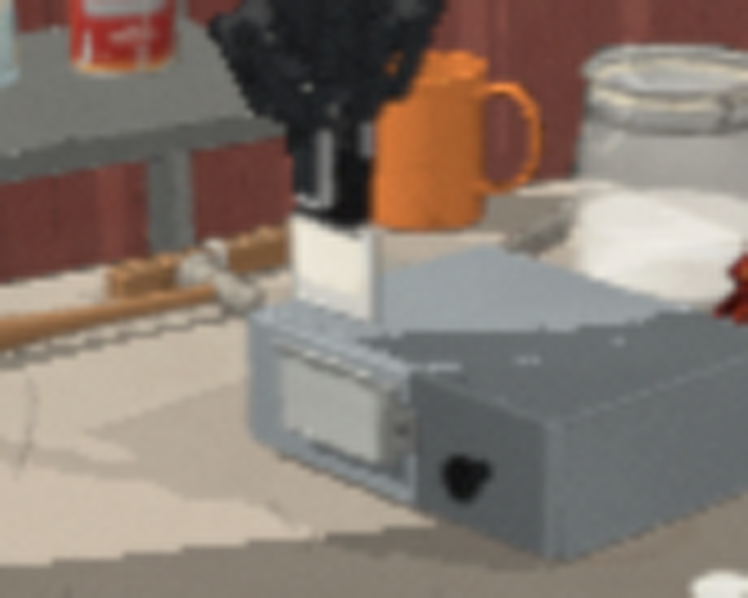

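```bash
python3 - <<'E'
from h import *
from fit import tf
U=[.6531,.1197,.1731]
A=lambda q:((np.array(px("top",tf(U,q)))-[140,110]+.5)*3.4-.5).round(0)
for n,q in[("flareL",(-.11,.066,.078)),("flareR",(-.11,-.006,.078)),("outerL",(-.092,.109,.078)),("outerR",(-.092,-.109,.078)),("TL",(.08,.11,.078)),("TR",(.08,-.11,.078)),("knob",(-.113,-.068,.043))]:print(n,A(q))
j=camera("side");u0,v0=206,170
k=13;z=cv2.resize(j[v0:v0+45,u0:u0+60],None,fx=k,fy=k,interpolation=cv2.INTER_CUBIC)
S=lambda q:tuple(int(a) for a in (np.array(px("side",tf(U,q)))-[u0,v0]+.5)*k)
for q,c in[((-.104,-.006,.07),(0,0,255)),((-.104,-.006,.032),(0,0,255)),((-.104,.066,.07),(0,0,255)),((-.104,.066,.032),(0,0,255)),((-.11,-.006,.078),(0,255,0)),((-.11,.066,.078),(0,255,0)),((-.092,.109,.078),(255,0,0)),((-.092,.109,.008),(255,0,0)),((-.092,-.109,.078),(255,0,0)),((-.113,-.068,.043),(255,0,255))]:
    print(S(q));cv2.circle(z,S(q),4,c,1)
cv2.imwrite("pics/g.png",z)
E
```

```text
flareL [105. 288.]
flareR [187. 271.]
outerL [ 52. 278.]
outerR [300. 226.]
TL [18. 91.]
TR [263.  41.]
knob [261. 267.]
(310, 203)
(312, 350)
(116, 130)
(119, 273)
(291, 178)
(96, 105)
(42, 48)
(49, 305)
(648, 271)
(460, 387)
```

View pics/g.png

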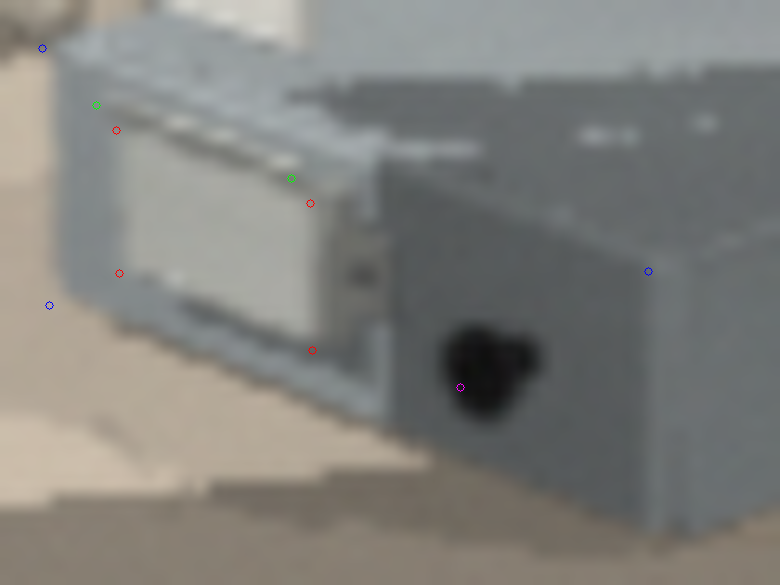

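The lip's left edge is at about (122,125) and its right edge at (320,340). Overall the rail sits about 1 px from the fit, around 2 mm further in +x. I aim 1.5 mm further in and let the flare guide the plate.

{"name": "servo_tool", "arguments": {
  "commands": "0 0 0 0 1.5 10 0; 0 0 0 0 0 10 0; 0 0 0 0 0 6 0; 0 0 0 0 0 5 0; 0 0 0 0 0 0 0"
}}

```text
time_s: 11.8
eef_pos: [0.5532, 0.1328, 0.127]
eef_rot: [-0.0, 0.643, 0.766, -0.0]
wrist_force: [-0.4, 0.6, -1.1]
opening: 0.197
grasp_force: 59.3
```

{"name": "servo_tool", "arguments": {
  "commands": "0 0 0 0 0 4 0; 0 0 0 0 0 4 0; 0 0 0 0 0 0 0"
}}

```text
time_s: 12.18
eef_pos: [0.5532, 0.1328, 0.1192]
eef_rot: [-0.0, 0.643, 0.766, -0.0]
wrist_force: [-0.0, 0.2, -0.5]
opening: 0.202
grasp_force: 59.3
```

{"name": "servo_tool", "arguments": {
  "commands": "0 0 0 0 0 3 0; 0 0 0 0 0 3 0; 0 0 0 0 0 0 0"
}}

```text
time_s: 12.55
eef_pos: [0.5533, 0.1328, 0.1132]
eef_rot: [-0.0, 0.643, 0.766, -0.0]
wrist_force: [0.6, -0.5, -0.1]
opening: 0.201
grasp_force: 59.3
```

{"name": "servo_tool", "arguments": {
  "commands": "0 0 0 0 0 3 0; 0 0 0 0 0 3 0; 0 0 0 0 0 2 0; 0 0 0 0 0 0 0"
}}

```text
time_s: 13.05
eef_pos: [0.5534, 0.1327, 0.1053]
eef_rot: [-0.0, 0.643, 0.766, -0.0]
wrist_force: [-0.1, -0.2, 0.4]
opening: 0.199
grasp_force: 59.3
```

{"name": "servo_tool", "arguments": {
  "commands": "0 0 0 0 0 2 0; 0 0 0 0 0 2 0; 0 0 0 0 0 0 0"
}}

```text
time_s: 13.42
eef_pos: [0.5538, 0.1328, 0.1019]
eef_rot: [0.0, 0.643, 0.766, 0.0]
wrist_force: [-0.9, 0.4, 3.4]
opening: 0.199
grasp_force: 59.9
```

{"name": "servo_tool", "arguments": {
  "commands": "0 0 0 0 0 2 0; 0 0 0 0 0 2 0; 0 0 0 0 0 0 0"
}}

```text
time_s: 13.8
eef_pos: [0.5539, 0.1328, 0.0981]
eef_rot: [0.0, 0.643, 0.766, 0.0]
wrist_force: [-2.8, 0.4, 6.8]
opening: 0.197
grasp_force: 60.3
```

{"name": "servo_tool", "arguments": {
  "commands": "0 0 0 0 0 1 0; 0 0 0 0 0 1 0; 0 0 0 0 0 0 0; 0 0 0 0 0 0 0"
}}

```text
time_s: 14.3
eef_pos: [0.5542, 0.1329, 0.0979]
eef_rot: [0.001, 0.643, 0.766, 0.0]
wrist_force: [-6.7, -0.2, 18.7]
opening: 0.193
grasp_force: 62.1
```

{"name": "servo_tool", "arguments": {
  "commands": "0 0 0 0 0 0 0; 0 0 0 0 0 0 0; 0 0 0 0 0 0 0; 0 0 0 0 0 0 0"
}}

```text
time_s: 14.8
eef_pos: [0.5542, 0.1328, 0.0979]
eef_rot: [0.001, 0.643, 0.766, 0.0]
wrist_force: [-6.2, 0.1, 17.9]
opening: 0.198
grasp_force: 62.1
```

```bash
python3 - <<'E'
from h import *
crop("side","pics/h.png",180,130,150,110,5)
E
```

```text
(no output)
```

View pics/h.png

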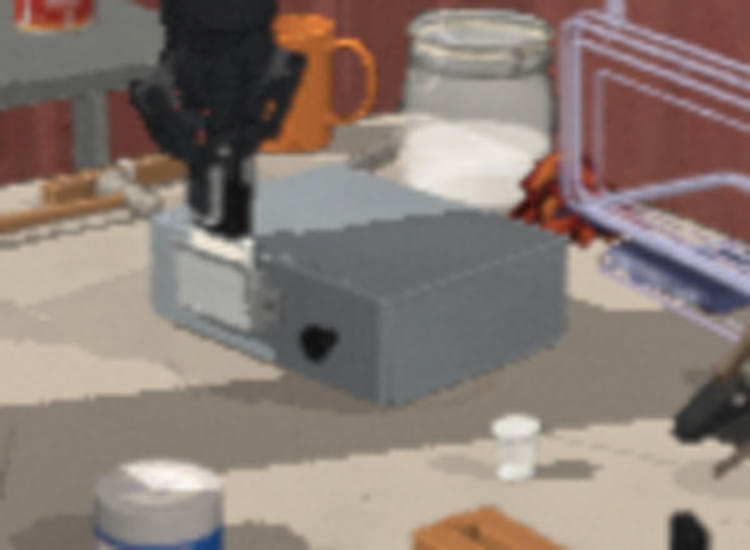

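The plate is behind the lip at (215,245) and seated. The drawer is shut, and the pot at (160,500) and vial at (515,445) are in place. I hand in now.

```bash
python3 -c "
from bench import *
print(hand_in())"
```

```text
the job is handed in; nothing more can be done
None
```

The drawer is pushed fully home past its catch, and the label holder is down behind the lip at its stop, still held there with about 18 N; the pot and vial look unmoved, and the job was handed in at about 15 s.

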